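# Offer up the fall front of a tool chest to its hinge

### The job

Push the tool chest's open drawer fully home past its catch, then lift the chest's front panel out of the slotted stand and offer it up, upright, to the front of the chest so that its two brass hinge knuckles sit between the chest's three and the pin holes line up. Don't force the hinge or disturb the pin lying in the chest or the drinking bottle. Finish still holding the panel there with the gripper, carried just clear of the plinth with the holes in line, ready for the pin to be driven.

Things in the scene. Friction and masses are not known exactly. Their poses are not given: they have to be found in the camera images.
- chest: Open-fronted brown wooden tool chest, fixed to the bench, 175 deep x 210 wide x 135 mm high. Origin on the bench top under the middle of its front; x points into the chest, y to the left as the robot sees it, z up. Drawer below (z 34 to 83 mm), open till above: its deck, from x = 30 mm back, is at z = 94 mm; a pin and a 34 mm high wax tin lie in it behind x = 55 mm.
- chest_plinth (a point): Middle of the front top edge of the chest's plinth (x = 0, y = 0, z = 30 mm of the chest; its axes). The side walls (10 mm thick, outer faces at y = +-105 mm) stand on the plinth with their front edges at x = 15 mm; the panel stands in front of them. With the holes in line the panel is 3 mm clear of the plinth's top and 1 mm clear of these edges.
- chest_pin_left (a point): Point on the chest's pin-hole axis (along y) at x = -6.5, y = +24, z = 31.5 mm of the chest, its axes: middle of the left of the two 26 mm gaps between the chest's three brass knuckles. These are 13 mm in diameter, 22 mm long, centred at y = -48, 0, +48 mm, tops at z = 38 mm, on a leaf screwed to the plinth's front face.
- chest_pin_right (a point): The same point in the right gap, at y = -24 mm.
- chest_drawer (a joint): Opening of the chest's drawer in m: 0 is home; it starts 0.045 to 0.08 out toward the chest's front (-x of the chest). It slides with about 1 N until about 11 mm from home, where a sprung roller catch takes up to about 8 N to ride over; from about 5 mm the catch snaps it home and keeps it there.
- drawer_knob (a point): Middle of the outer end of the drawer's brass knob (16 mm diameter, 13 mm long, in the middle of the drawer's face), 60 mm above the bench. It moves with the drawer; at x = 19 mm of the chest when the drawer is home. Axes as the chest's.
- front_panel: Loose front panel of the chest, brown wood, 206 wide (y) x 100 high (z) x 14 mm thick (x), about 0.3 kg, standing in the stand. Origin in the middle of its underside; its front (-x) faces the robot and has a brass hinge leaf (2.5 mm proud) and keyhole plate. With the holes in line its axes are the chest's and its origin lies at x = 7, y = 0, z = 33 mm of the chest.
- panel_top (a point): Middle of the panel's top edge, 100 mm above its origin, axes as the panel's. Grip it here from above across the 14 mm: both faces are plain wood for 33 mm down.
- panel_pin_left (a point): Middle of the panel's left brass knuckle, on its pin-hole axis along y (x = -13.5, y = +24, z = -1.5 mm of the panel, its axes). The knuckle is 13 mm in diameter and 22 mm long, hangs 8 mm below the panel's underside and has 2 mm of play at either end in the chest's gap.
- panel_pin_right (a point): The same on the right knuckle, at y = -24 mm.
- stand: Pale wooden stand, fixed to the bench, 100 x 224 mm (x, y), 55 mm high. Origin under its middle. The panel's ends stand in 18 mm wide slots along y, whose floor is 26 mm above the bench: lift the panel straight up at least 40 mm before moving it away.
- hinge_pin: Loose steel hinge pin, 5 mm in diameter, 129 mm long with a 9 mm head, lying across the chest's till; origin in the middle under it. Leave it.
- drink_bottle: Loose white steel drinking bottle with a wooden cap, standing behind the work at the middle of the back of the bench, 72 mm in diameter, 246 mm high; leave it.

How it is judged:
By the outcome, as a careful person would: the job done as asked, in the order asked, and still so for the second after the job is handed in, while the arm keeps its last pose, push and grip.
It also fails if it takes over 54 s, if anything falls off the work surface, if the arm or the gripper's body presses on something with over 40 N, if the wrist force passes 120 N, or if a joint passes its speed limit or range.

### The arm

A 6-joint arm with a two-finger parallel gripper is mounted at the origin on a cart in front of the work surface, level with it; the furniture and walls round the work are solid. World frame = base frame: x ahead of the robot, y to its left, z up, the work surface at z = 0. Lengths are in m, angles in rad, forces in N, time in s.
With the tool pointing down it reaches from about 0.275 to 0.85 m from the base axis. Payload 19 kg.
Tool frame: the origin (TCP) lies midway between the tips of the shut fingers; the grasp point (between the pads) lies 19 mm behind it; z points along the fingers, y is the line along which they close (so a half turn about z gives the same grasp; the last joint's range is limited). The gripper opens to 85 mm and grips with 20 to 120 N. Pads are 22 mm wide; open, the fingers measure 114 mm over their backs; the gripper's body (76 mm by 85 mm) begins 54 mm behind the grasp point. The pads swing forward as they close: fully open they stand 13 mm farther back than shut.
Start: joints at [1.188, 0.15, 1.437, -0, 1.554, -0.134], TCP at [0.142, 0.557, 0.231] pointing down, gripper open.
Joint ranges: [-2.8, 2.8], [-0.68, 2.1], [0.12, 2.68], [-1.39, 4.53], [0.16, 2.79], [-2.81, 2.81]. Speed limits (rad/s): [1.89, 1.89, 2.22, 3.01, 3.01, 3.01].

### API

Orientations are given as a unit quaternion [x, y, z, w].
In Python, from bench import arm, eyes gives the robot as it stands. The module is installed in compiled form; this text tells all that it offers.
- The arm moves only by the tool step_arm, never from a script. Its argument "moves" is one flat list of numbers, 7 for each row, row after row: the closure in counts, from 0 (fully open) to 255 (shut), then the shift along the world's x, y, z each as a share of 120 mm, from -1 to 1, then the turn, a rotation vector about the world's x, y, z each as a share of pi rad, from -1 to 1. A call has 1 to 8 rows; each row is the pose to reach, as a shift and turn from the pose commanded when the call began, turning the shorter way round; what a row does not reach only later rows make up. A row lasts 1/12 s, in which the tool goes at most 41.7 mm and 7.16 degrees, less where a joint would pass 70% of its speed; a pose out of reach is approached as far as the arm can. A call with a number of a shift or a turn outside -1 to 1 is refused whole. A call with a gripper value outside its range is refused whole. The fingers move at their own pace and stop on an object; "force" is the grip in N (left out, the last holds). Time passes only in rows, so rows that repeat a pose let the fingers close. It gives the time, the measured TCP pose, the force, the opening and the grip force at its end, in the units of the state.
- arm.state(): the state, without advancing time (a new reading comes with each control period).
- eyes.read_camera(name): name is "scene" or "top"; returns the picture (400x640x3 uint8, red, green, blue); there is no depth.
- eyes.camera_info(name): a dict with "intrinsics" (3x3 intrinsics, pixels), "dist_coeffs" ([k1, k2, p1, p2, k3] as OpenCV has them; the pictures are not rectified), "xyz" and "orientation" of the camera in the world. Camera axes: x right, y down, z forward; pixel columns grow to the right and rows downward; lengths in m; the calibration is good to about 2 mm. A picture is of the moment at which its call begins. camera_info takes no time and is no camera call.
- arm.close_job(): hands the job in; it is judged then, once.
The state is a dict: "clock": time; "qpos": joint angles; "joint_velocities": joint speeds; "joint_efforts": joint torques, N m; "tcp_pos": TCP position; "orientation": TCP orientation; "force": force on the tool from outside, world axes, zero at the start; "moment": the same for the moment, N m; "gripper_width": finger opening in m; "finger_force": force on a finger pad.
Only numpy, scipy, OpenCV 4.12 (cv2) and the standard library are available. Lean on these libraries where they do the work, as an engineer would, in place of code of your own. Each camera call takes 0.05 s, during which the arm holds its last target. There are 200 camera calls.

## Working session

There is one attempt and no reset: what is moved stays moved. The work goes in short steps, Python scripts to look and compute and a tool call to move; the robot and the scene stay as the last step left them, time stands still between calls to the robot, and variables do not carry over. Pictures are saved under pics/ and viewed, at most 10 in all, crops included, and the job is handed in when it is done.

Besides the shell and the picture viewer there is one more tool, called as a command line: name --argument value ..., lists and objects as JSON in quotes. step_arm: Moves the arm, as the interface text tells. Its arguments: {"type":"object","properties":{"moves":{"type":"array","items":{"type":"number"}},"force":{"type":"number"}},"required":["moves"]}

```bash
mkdir -p pics; python3 - <<'E'
from bench import arm, eyes
import cv2
for n in("scene","top"):
    im=eyes.read_camera(n); cv2.imwrite(f"pics/{n}0.png",im[:,:,::-1]); i=eyes.camera_info(n)
    print(n,{k:[list(map(lambda x:round(float(x),4),r)) if hasattr(r,'__len__') else round(float(r),4) for r in v] for k,v in i.items() if hasattr(v,'__len__') and not isinstance(v,str)})
s=arm.state();print(s)
E
```

```text
scene {'intrinsics': [[417.4841, 0.0, 319.7573], [0.0, 417.4841, 201.3172], [0.0, 0.0, 1.0]], 'dist_coeffs': [-0.0481, 0.0, 0.0, 0.0, 0.0], 'xyz': [0.294, -0.5756, 0.6345], 'orientation': [0.862, -0.2479, 0.1247, -0.4243]}
top {'intrinsics': [[455.704, 0.0, 328.3131], [0.0, 455.704, 202.938], [0.0, 0.0, 1.0]], 'dist_coeffs': [-0.0624, 0.0, 0.0, 0.0, 0.0], 'xyz': [0.4294, -0.0191, 1.0821], 'orientation': [0.7168, -0.6889, 0.0735, -0.0791]}
{'clock': 0.1, 'qpos': array([ 1.18798877e+00,  1.50919318e-01,  1.43794055e+00,  1.70362024e-05,
        1.55380119e+00, -1.33979544e-01]), 'joint_velocities': array([-0.00020911, -0.00169791, -0.00153851, -0.00153069, -0.00098985,
       -0.00074738]), 'joint_efforts': array([ 5.17612993e-03, -7.14384842e+01, -5.71786237e+01, -1.25391188e-05,
        7.17313626e-03, -1.70529216e-05]), 'tcp_pos': array([0.14152517, 0.55708803, 0.23075848]), 'orientation': array([ 1.24093420e-01,  9.92270395e-01, -5.14290585e-04, -1.44737347e-04]), 'force': array([-0.7234326 , -0.76690626, -0.13899769]), 'moment': array([ 0.01591334, -0.00928977,  0.01535701]), 'finger_force': 0.0, 'gripper_width': 0.08565795623633915}
```

View pics/scene0.png

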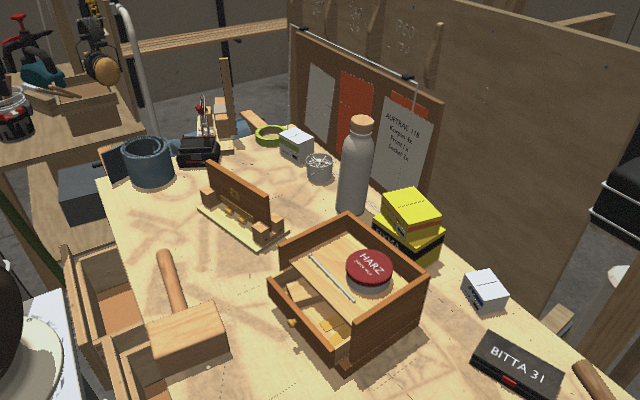

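View pics/top0.png

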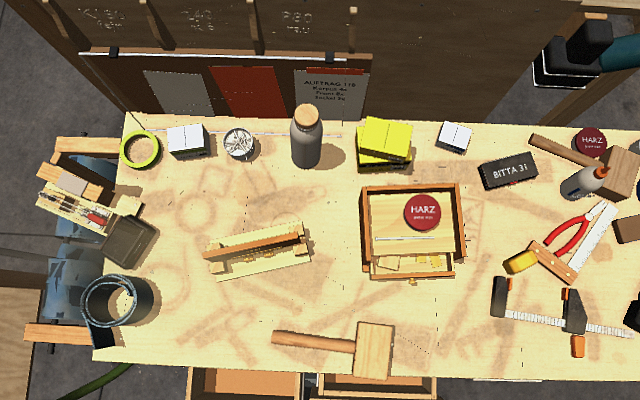

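Scene shows the chest (front wall around (270,285)–(345,370), drawer knob (292,322)) and the panel in its stand (205–285,160–245). Top shows the chest at (360–465,183–280), the panel top edge from about (203,255) to (303,228), and the knob at (413,282). The next crops enlarge these.

```bash
cat > h.py <<'E'
import numpy as np, cv2
from bench import arm, eyes
from scipy.spatial.transform import Rotation as R
def ray(n,u,v):
    i=eyes.camera_info(n); K=np.array(i["intrinsics"]); p=cv2.undistortPoints(np.array([[[u,v]]],float),K,np.array(i["dist_coeffs"]))[0,0]
    return np.array(i["xyz"]),R.from_quat(i["orientation"]).apply([p[0],p[1],1.])
def onz(n,u,v,z):
    o,d=ray(n,u,v); return o+d*(z-o[2])/d[2]
def tri(a,b):
    (o1,d1),(o2,d2)=ray("top",*a),ray("scene",*b)
    s=np.linalg.lstsq(np.c_[d1,-d2],o2-o1,rcond=None)[0]; p,q=o1+d1*s[0],o2+d2*s[1]
    return (p+q)/2,np.linalg.norm(p-q)
def proj(n,P):
    i=eyes.camera_info(n); r=R.from_quat(i["orientation"]).inv(); t=-r.apply(i["xyz"])
    return cv2.projectPoints(np.array(P,float).reshape(-1,1,3),r.as_rotvec(),t,np.array(i["intrinsics"]),np.array(i["dist_coeffs"]))[0][:,0]
E
python3 - <<'E'
from h import *
t=cv2.imread("pics/top0.png"); s=cv2.imread("pics/scene0.png")
a=cv2.resize(t[175:295,350:475],None,fx=5,fy=5,interpolation=2)[:600]
b=cv2.resize(t[215:285,195:320],None,fx=6,fy=6,interpolation=2)
c=cv2.resize(s[205:380,260:435],None,fx=3.4,fy=3.4,interpolation=2)
d=cv2.resize(s[150:255,190:300],None,fx=5.5,fy=5.5,interpolation=2)
for n,i in zip(("a","b","d"),(a,b,d)): cv2.imwrite(f"pics/c_{n}.png",i);print(i.shape)
E
```

```text
(600, 625, 3)
(420, 750, 3)
(578, 605, 3)
```

View pics/c_a.png

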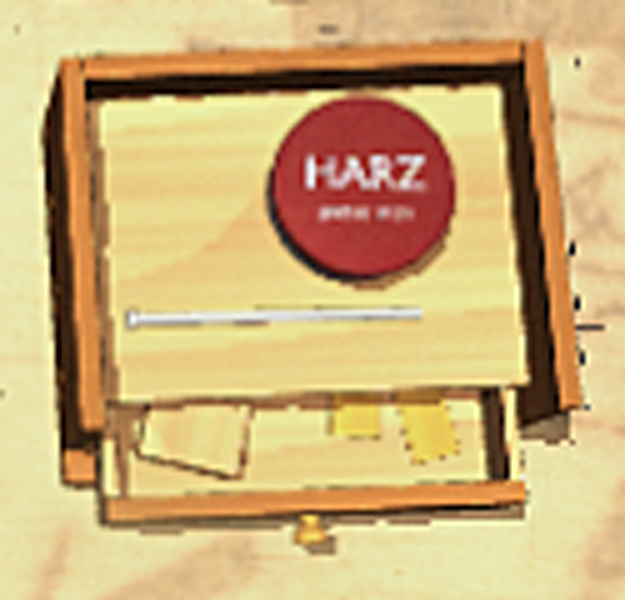

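View pics/c_b.png

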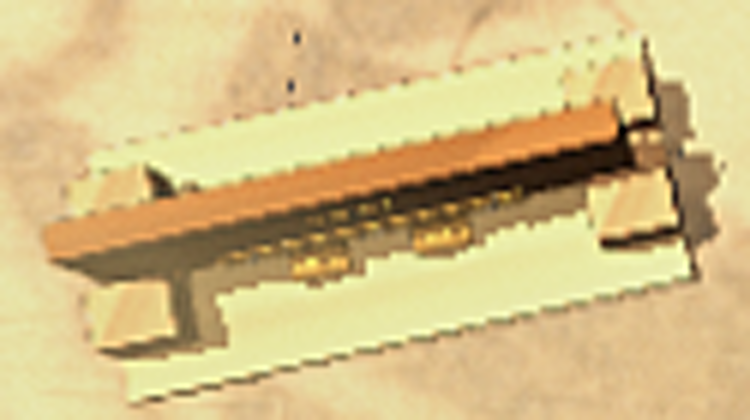

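Crop a: chest wall tops (z 135) have outer corners in crop pixels about (62,60), (543,40), (83,430), (582,408), and the knob end is at (310,545). Crop b: panel top edge corners are (42,228), (612,102), (620,132), (55,262).

```bash
cat >> h.py <<'E'
def fit2(body,world):
    b=np.array(body,float);w=np.array(world)[:,:2]
    bc,wc=b.mean(0),w.mean(0);B=b-bc;W=w-wc
    a=np.arctan2((B[:,0]*W[:,1]-B[:,1]*W[:,0]).sum(),(B*W).sum())
    M=np.array([[np.cos(a),-np.sin(a)],[np.sin(a),np.cos(a)]])
    t=wc-M@bc
    return t,a,w-(b@M.T+t)
E
python3 - <<'E'
from h import *
np.set_printoptions(precision=4,suppress=True)
im=cv2.imread("pics/top0.png"); hsv=cv2.cvtColor(im,cv2.COLOR_BGR2HSV)
f=lambda x,y,k,o:((x+.5)/k-.5+o[0],(y+.5)/k-.5+o[1])
c=[f(x,y,5,(350,175)) for x,y in[(62,60),(543,40),(83,430),(582,408)]]
t,a,r=fit2([(.175,.105),(.175,-.105),(.015,.105),(.015,-.105)],[onz("top",*p,.135) for p in c]);print("chest",t,a,np.degrees(a));print(r)
k=onz("top",*f(310,548,5,(350,175)),.06);M=np.array([[np.cos(a),-np.sin(a)],[np.sin(a),np.cos(a)]]);print("knob",k,"in chest",M.T@(k[:2]-t))
c=[f(x,y,6,(195,215)) for x,y in[(42,228),(612,102),(620,132),(55,262)]]
t,a,r=fit2([(.007,.103),(.007,-.103),(-.007,-.103),(-.007,.103)],[onz("top",*p,.126) for p in c]);print("panel",t,a,np.degrees(a));print(r)
# mask based
m=cv2.inRange(hsv,(5,120,120),(17,255,255)); 
for nm,(x0,y0,x1,y1) in dict(panel=(195,215,320,285),drawerchest=(350,175,475,295)).items():
    q=np.zeros_like(m);q[y0:y1,x0:x1]=m[y0:y1,x0:x1]
    for cc in sorted(cv2.findContours(q,0,1)[0],key=cv2.contourArea)[-2:]:
        print(nm,cv2.contourArea(cc),cv2.boxPoints(cv2.minAreaRect(cc)).tolist())
# brass knuckles of the panel
E
```

```text
chest [ 0.5109 -0.196 ] 0.08163850509875958 4.6775417879161765
[[-0.0007 -0.001 ]
 [-0.0006  0.0008]
 [ 0.0009 -0.0005]
 [ 0.0005  0.0006]]
knob [ 0.4767 -0.1982  0.06  ] in chest [-0.0342  0.0006]
panel [0.5424 0.1545] 0.26570176192125683 15.223589567277823
[[-0.0006  0.0002]
 [-0.0017  0.0007]
 [ 0.0012  0.0009]
 [ 0.0012 -0.0018]]
panel 16.5 [[299.2068786621094, 237.51724243164062], [303.8620300292969, 235.65518188476562], [306.2758483886719, 241.68966674804688], [301.6206970214844, 243.55172729492188]]
panel 544.0 [[201.27810668945312, 251.79649353027344], [296.8338928222656, 230.26280212402344], [298.4529113769531, 237.44725036621094], [202.89712524414062, 258.98095703125]]
drawerchest 75.5 [[379.9376525878906, 254.7530975341797], [444.9252014160156, 251.50372314453125], [445.0798034667969, 254.5959930419922], [380.0922546386719, 257.8453674316406]]
drawerchest 1349.0 [[361.69061279296875, 186.1215362548828], [461.57183837890625, 180.86463928222656], [466.49169921875, 274.342529296875], [366.6104736328125, 279.59942626953125]]
```

View pics/c_d.png

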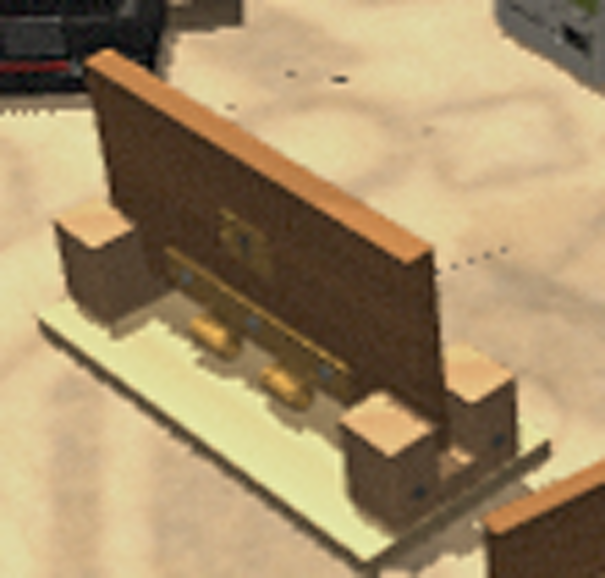

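The scene crop shows the panel standing upright in the slots, its knuckles at the lower front and its upper faces clear to grip. The opening comes to about 53 mm. I'll move to the drawer first, gripper shut, closing line along the chest's y.

step_arm --moves '[255,0.35,-0.9,0,0,0,0.105,255,0.35,-0.9,0,0,0,0.105,255,0.35,-0.9,0,0,0,0.105,255,0.35,-0.9,0,0,0,0.105]'

```text
clock: 0.43
tcp_pos: [0.1848, 0.4453, 0.2313]
orientation: [-0.043, 0.999, -0.001, 0.0]
force: [0.1, -0.9, 1.3]
gripper_width: 0.0386
finger_force: 0.0
```

step_arm --moves '[255,0.35,-0.9,0,0,0,0,255,0.35,-0.9,0,0,0,0,255,0.35,-0.9,0,0,0,0,255,0.35,-0.9,0,0,0,0]'

```text
clock: 0.77
tcp_pos: [0.2268, 0.3377, 0.2314]
orientation: [-0.039, 0.999, -0.0, 0.0]
force: [0.1, 0.9, 0.3]
gripper_width: -0.0003
finger_force: 0.0
```

step_arm --moves '[255,0.35,-0.9,0,0,0,0,255,0.35,-0.9,0,0,0,0,255,0.35,-0.9,0,0,0,0,255,0.35,-0.9,0,0,0,0]'

```text
clock: 1.1
tcp_pos: [0.2691, 0.2296, 0.2313]
orientation: [-0.038, 0.999, -0.001, 0.0]
force: [-1.1, -0.0, 0.0]
gripper_width: -0.0003
finger_force: 0.0
```

step_arm --moves '[255,0.35,-0.9,0,0,0,0,255,0.35,-0.9,0,0,0,0,255,0.35,-0.9,0,0,0,0,255,0.35,-0.9,0,0,0,0]'

```text
clock: 1.43
tcp_pos: [0.311, 0.1216, 0.2312]
orientation: [-0.038, 0.999, -0.001, 0.0]
force: [-0.3, 1.8, -0.4]
gripper_width: 0.0001
finger_force: 0.0
```

step_arm --moves '[255,0.35,-0.9,0,0,0,0,255,0.35,-0.9,0,0,0,0,255,0.35,-0.9,0,0,0,0,255,0.35,-0.9,0,0,0,0]'

```text
clock: 1.77
tcp_pos: [0.3532, 0.0123, 0.231]
orientation: [-0.037, 0.999, -0.001, -0.0]
force: [0.1, 1.0, -0.6]
gripper_width: 0.0003
finger_force: 0.0
```

step_arm --moves '[255,0.345,-0.895,0,0,0,0,255,0.345,-0.895,0,0,0,0,255,0.345,-0.895,0,0,0,0,255,0.345,-0.895,0,0,0,0]'

```text
clock: 2.1
tcp_pos: [0.3945, -0.0938, 0.2306]
orientation: [-0.039, 0.999, -0.0, -0.001]
force: [0.1, 1.2, -0.3]
gripper_width: -0.0002
finger_force: 0.0
```

step_arm --moves '[255,0.345,-0.895,0,0,0,0.002,255,0.345,-0.895,0,0,0,0.002,255,0.345,-0.895,-0.2,0,0,0.002,255,0.345,-0.895,-0.5,0,0,0.002,255,0.345,-0.895,-0.8,0,0,0.002]'

```text
clock: 2.52
tcp_pos: [0.4352, -0.1984, 0.1338]
orientation: [-0.042, 0.999, -0.0, 0.0]
force: [0.9, -0.4, -0.0]
gripper_width: -0.0
finger_force: 0.0
```

step_arm --moves '[255,0,0,-0.3,0,0,0,255,0,0,-0.667,0,0,0,255,0,0,-0.667,0,0,0,255,0,0,-0.667,0,0,0]'

```text
clock: 2.85
tcp_pos: [0.4339, -0.1964, 0.0543]
orientation: [-0.044, 0.999, 0.001, -0.002]
force: [0.0, 0.6, 0.2]
gripper_width: 0.0001
finger_force: 0.0
```

```bash
python3 - <<'E'
from h import *
s=arm.state();print(s["clock"],s["tcp_pos"],s["orientation"],s["force"])
t=eyes.read_camera("top")[:,:,::-1];q=eyes.read_camera("scene")[:,:,::-1]
cv2.imwrite("pics/m.png",np.vstack([cv2.resize(t[215:315,350:475],(600,300)) if 0 else cv2.resize(t[190:310,350:490],None,fx=2.5,fy=2.5),cv2.resize(q[240:360,230:370],None,fx=2.5,fy=2.5)]))
E
```

```text
2.85 [ 0.43386608 -0.19638323  0.05427736] [-0.04371207  0.99904209  0.0012104  -0.00164255] [0.04165509 0.56019064 0.23288335]
```

View pics/m.png

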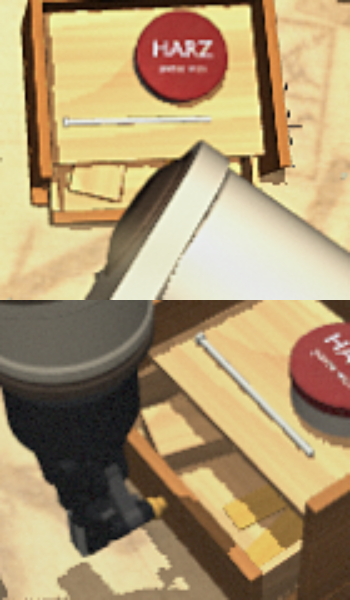

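The arm is low in front of the knob, with the fingertips just short of it in the scene view. I'll push in along the chest's x.

step_arm --moves '[255,0.06,-0.04,0,0,0,0,255,0.14,-0.035,0,0,0,0,255,0.22,-0.028,0,0,0,0,255,0.3,-0.021,0,0,0,0,255,0.38,-0.015,0,0,0,0,255,0.38,-0.015,0,0,0,0]'

```text
clock: 3.45
tcp_pos: [0.4819, -0.1992, 0.0554]
orientation: [-0.044, 0.999, -0.0, 0.0]
force: [-0.2, -1.0, -0.2]
gripper_width: -0.0001
finger_force: 0.0
```

step_arm --moves '[255,0.05,0.004,0,0,0,0,255,0.1,0.008,0,0,0,0,255,0.15,0.012,0,0,0,0,255,0.2,0.016,0,0,0,0,255,0.2,0.016,0,0,0,0]'

```text
clock: 3.87
tcp_pos: [0.505, -0.1974, 0.0552]
orientation: [-0.044, 0.999, -0.0, 0.0]
force: [0.5, 0.4, -1.0]
gripper_width: 0.0001
finger_force: 0.0
```

step_arm --moves '[255,0.02,0.002,0,0,0,0,255,0.04,0.003,0,0,0,0,255,0.05,0.004,0,0,0,0]'

```text
clock: 4.12
tcp_pos: [0.5093, -0.197, 0.0551]
orientation: [-0.044, 0.999, 0.0, -0.001]
force: [-8.6, -1.2, 6.0]
gripper_width: -0.0
finger_force: 4.1
```

step_arm --moves '[255,0.02,0.002,0,0,0,0,255,0.033,0.003,0,0,0,0]'

```text
clock: 4.28
tcp_pos: [0.5137, -0.1966, 0.0552]
orientation: [-0.044, 0.999, 0.0, -0.0]
force: [-2.3, -0.1, -0.0]
gripper_width: -0.0003
finger_force: 1.4
```

step_arm --moves '[255,0.015,0.001,0,0,0,0,255,0.025,0.002,0,0,0,0]'

```text
clock: 4.45
tcp_pos: [0.5172, -0.1964, 0.0553]
orientation: [-0.044, 0.999, -0.0, 0.0]
force: [-0.9, -0.7, -0.2]
gripper_width: -0.0001
finger_force: 0.5
```

step_arm --moves '[255,0.015,0.001,0,0,0,0,255,0.025,0.002,0,0,0,0]'

```text
clock: 4.62
tcp_pos: [0.5184, -0.1962, 0.0551]
orientation: [-0.044, 0.999, 0.0, -0.002]
force: [-28.4, -2.2, 15.4]
gripper_width: -0.0003
finger_force: 14.2
```

Catch passed (8.6 N peak), then the drawer snapped home onto a hard stop. Retreating, rising, and turning toward the panel.

step_arm --moves '[255,-0.3,-0.025,0,0,0,0,255,-0.6,-0.05,0,0,0,0,255,-0.83,-0.068,0.2,0,0,0,255,-0.83,-0.068,0.5,0,0,0,255,-0.83,-0.068,0.8,0,0,0,255,-0.83,-0.068,1,0,0,0]'

```text
clock: 5.12
tcp_pos: [0.4206, -0.2047, 0.1789]
orientation: [-0.043, 0.999, -0.001, 0.002]
force: [0.7, -0.2, 0.8]
gripper_width: -0.0002
finger_force: 0.0
```

step_arm --moves '[150,0,0.3,0.3,0,0,-0.04,100,0,0.6,0.5,0,0,-0.08,50,0,0.95,0.5,0,0,-0.12,0,0,0.95,0.5,0,0,-0.16,0,0,0.95,0.5,0,0,-0.2,0,0,0.95,0.5,0,0,-0.222,0,0,0.95,0.5,0,0,-0.222]'

```text
clock: 5.7
tcp_pos: [0.4206, -0.0898, 0.2356]
orientation: [0.303, 0.953, -0.0, 0.001]
force: [-0.4, 0.1, 0.7]
gripper_width: 0.0833
finger_force: 0.0
```

step_arm --moves '[0,0,0.3,0,0,0,-0.04,0,0,0.6,0,0,0,-0.08,0,0,0.95,0,0,0,-0.12,0,0,0.95,0,0,0,-0.16,0,0,0.95,0,0,0,-0.2,0,0,0.95,0,0,0,-0.222,0,0,0.95,0,0,0,-0.222]'

```text
clock: 6.28
tcp_pos: [0.4205, 0.0239, 0.2353]
orientation: [0.609, 0.793, 0.0, 0.0]
force: [0.9, -0.6, -1.2]
gripper_width: 0.0856
finger_force: 0.0
```

```bash
python3 - <<'E'
from h import *
s=arm.state();print(s["clock"],s["tcp_pos"],R.from_quat(s["orientation"]).as_matrix()[:,1:].T.round(3),s["force"])
t=eyes.read_camera("top")[:,:,::-1];q=eyes.read_camera("scene")[:,:,::-1]
cv2.imwrite("pics/t1.png",t);cv2.imwrite("pics/s1.png",q)
cv2.imwrite("pics/m1.png",np.hstack([cv2.resize(t[170:310,210:480],None,fx=1.6,fy=3)[:420][:, :] if 0 else cv2.resize(t[170:310,350:475],None,fx=3,fy=3),cv2.resize(q[200:340,260:400],None,fx=3,fy=3)]))
E
```

```text
6.2833 [0.42051424 0.02394006 0.23528381] [[ 0.966  0.258  0.   ]
 [ 0.    -0.    -1.   ]] [ 0.92018627 -0.60545457 -1.19258911]
```

View pics/m1.png

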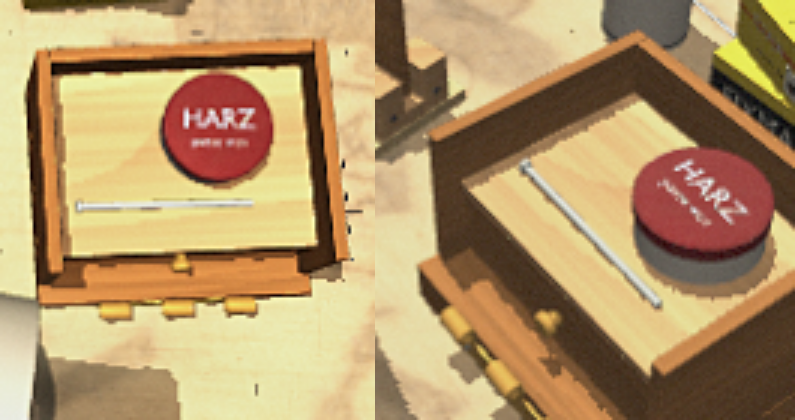

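Drawer home; the three chest knuckles show in the top crop at (115,311), (180,309), (241,305). I'll use them to refine the chest pose.

```bash
python3 - <<'E'
from h import *
np.set_printoptions(precision=4,suppress=True)
im=cv2.imread("pics/t1.png");h=cv2.cvtColor(im,cv2.COLOR_BGR2HSV)
x0,y0=382,267
sub=h[y0:y0+13,x0:x0+58]
m=cv2.inRange(sub,(18,130,90),(32,255,255))
n,l,st,ce=cv2.connectedComponentsWithStats(m)
pts=[]
for i in range(1,n):
    if st[i,4]>15: pts.append((ce[i]+[x0,y0]).tolist());print(st[i],ce[i]+[x0,y0])
if len(pts)==3:
    pts.sort()
    W=[onz("top",*p,.034) for p in pts];print(np.array(W))
    print(fit2([(-.0065,.048),(-.0065,0),(-.0065,-.048)],W))
f=lambda x,y,k,o:((x+.5)/k-.5+o[0],(y+.5)/k-.5+o[1])
c=[f(x,y,3,(350,170)) for x,y in[(37,57),(326,40),(47,275),(347,260)]]
print(fit2([(.175,.105),(.175,-.105),(.015,.105),(.015,-.105)],[onz("top",*p,.135) for p in c]))
# scene view knuckle check
im=cv2.imread("pics/s1.png");
for P in[(-.0065,y) for y in(.048,0,-.048)]:
    a=.0816;M=np.array([[np.cos(a),-np.sin(a)],[np.sin(a),np.cos(a)]]);w=M@P+[.5109,-.196]
    print("proj scene crop",((proj("scene",[*w,.0315])[0]-[260,200])*3+1),"top",proj("top",[*w,.034])[0])
E
```

```text
[ 16   2  38   7 105] [417.1619 271.3333]
[ 1  4 14  5 39] [388.5641 272.7692]
(array([ 0.509 , -0.1957]), np.float64(0.0853124449651574), array([[-0.0031, -0.002 ],
       [-0.    , -0.0005],
       [ 0.0015,  0.0009],
       [ 0.0016,  0.0016]]))
proj scene crop [ 86.426  326.9782] top [387.9887 273.3081]
proj scene crop [133.0863 381.6098] top [408.915 272.363]
proj scene crop [183.8074 440.8363] top [429.7679 271.4016]
```

step_arm --moves '[0,0.25,0.27,0,0,0,0,0,0.51,0.545,0,0,0,0,0,0.76,0.82,0,0,0,0,0,1,1,0,0,0,0.001,0,1,1,0,0,0,0.001]'

```text
clock: 6.8
tcp_pos: [0.5437, 0.1469, 0.2332]
orientation: [0.604, 0.797, -0.0, -0.001]
force: [1.1, -0.4, 0.7]
gripper_width: 0.0854
finger_force: 0.0
```

step_arm --moves '[0,0.015,0.088,-0.2,0,0,0,0,0.015,0.088,-0.5,0,0,0,0,0.015,0.088,-0.7,0,0,0,0,0.015,0.088,-0.7,0,0,0,0,0.015,0.088,-0.7,0,0,0]'

```text
clock: 7.22
tcp_pos: [0.542, 0.1539, 0.151]
orientation: [0.606, 0.796, -0.001, -0.001]
force: [0.8, 0.6, -0.3]
gripper_width: 0.0858
finger_force: 0.0
```

step_arm --moves '[0,0,0,-0.2,0,0,0,0,0,0,-0.458,0,0,0,0,0,0,-0.458,0,0,0,0,0,0,-0.458,0,0,0]'

```text
clock: 7.55
tcp_pos: [0.5425, 0.1541, 0.0976]
orientation: [0.606, 0.795, -0.0, -0.0]
force: [0.1, -0.0, 1.2]
gripper_width: 0.0855
finger_force: 0.0
```

step_arm --moves '[120,0,0,0,0,0,0,180,0,0,0,0,0,0,220,0,0,0,0,0,0,255,0,0,0,0,0,0,255,0,0,0,0,0,0,255,0,0,0,0,0,0,255,0,0,0,0,0,0]' --force 30

```text
clock: 8.13
tcp_pos: [0.5421, 0.1543, 0.0967]
orientation: [0.607, 0.795, -0.0, 0.0]
force: [-2.5, -0.7, 6.3]
gripper_width: 0.0135
finger_force: 31.0
```

Panel gripped (13.5 mm, 31 N). I'll raise the grip force and lift straight up.

step_arm --moves '[255,0,0,0,0,0,0,255,0,0,0.05,0,0,0,255,0,0,0.15,0,0,0,255,0,0,0.35,0,0,0,255,0,0,0.6,0,0,0,255,0,0,0.85,0,0,0,255,0,0,1,0,0,0,255,0,0,1,0,0,0]' --force 80

```text
clock: 8.8
tcp_pos: [0.5434, 0.1545, 0.2215]
orientation: [0.607, 0.795, 0.002, 0.002]
force: [0.3, -0.4, -2.4]
gripper_width: 0.0129
finger_force: 78.6
```

step_arm --moves '[255,-0.15,-0.2,0.05,0,0,0,255,-0.3,-0.4,0.05,0,0,-0.015,255,-0.45,-0.6,0.05,0,0,-0.03,255,-0.6,-0.8,0.05,0,0,-0.045,255,-0.7,-0.95,0.05,0,0,-0.059,255,-0.7,-0.95,0.05,0,0,-0.059]'

```text
clock: 9.3
tcp_pos: [0.4562, 0.038, 0.2222]
orientation: [0.68, 0.734, -0.001, 0.0]
force: [-0.9, -0.3, -2.8]
gripper_width: 0.0126
finger_force: 79.0
```

step_arm --moves '[255,0,-0.2,0,0,0,0,255,0,-0.45,0,0,0,0,255,0,-0.7,0,0,0,0,255,0,-0.98,0,0,0,0,255,0,-0.98,0,0,0,0]'

```text
clock: 9.72
tcp_pos: [0.458, -0.0814, 0.2218]
orientation: [0.679, 0.734, -0.001, 0.0]
force: [0.5, 1.8, -3.2]
gripper_width: 0.013
finger_force: 78.9
```

step_arm --moves '[255,0,-0.2,0,0,0,0,255,0,-0.45,0,0,0,0,255,0,-0.7,0,0,0,0,255,0,-0.98,0,0,0,0,255,0,-0.98,0,0,0,0,255,0,-0.98,0,0,0,0]'

```text
clock: 10.22
tcp_pos: [0.4579, -0.196, 0.2215]
orientation: [0.679, 0.734, -0.0, -0.001]
force: [0.6, 0.2, -2.7]
gripper_width: 0.0126
finger_force: 78.9
```

step_arm --moves '[255,0.12,0,0,0,0,0,255,0.25,0,0,0,0,0,255,0.37,0,0,0,0,0.001,255,0.47,0,0,0,0,0.001,255,0.47,0,-0.2,0,0,0.001,255,0.47,0,-0.45,0,0,0.001,255,0.47,0,-0.65,0,0,0.001,255,0.47,0,-0.78,0,0,0.001]'

```text
clock: 10.88
tcp_pos: [0.5139, -0.1931, 0.1259]
orientation: [0.676, 0.737, -0.0, -0.002]
force: [0.7, 0.8, -2.0]
gripper_width: 0.0127
finger_force: 79.0
```

step_arm --moves '[255,0,0,0,0,0,0,255,0,0,0,0,0,0]'

```text
clock: 11.05
tcp_pos: [0.5145, -0.1939, 0.1286]
orientation: [0.676, 0.737, -0.0, -0.001]
force: [0.3, -0.6, -1.8]
gripper_width: 0.0126
finger_force: 79.0
```

```bash
python3 - <<'E'
from h import *
s=arm.state();print(s["clock"],s["tcp_pos"],R.from_quat(s["orientation"]).as_matrix()[:,1:].T.round(4),s["force"])
t=eyes.read_camera("top")[:,:,::-1];q=eyes.read_camera("scene")[:,:,::-1]
cv2.imwrite("pics/t2.png",t);cv2.imwrite("pics/s2.png",q)
cv2.imwrite("pics/m2.png",np.vstack([cv2.resize(q[245:365,255:375],(600,600),interpolation=2)]))
E
```

```text
11.05 [ 0.51448926 -0.19390667  0.12855277] [[ 9.964e-01  8.510e-02 -1.100e-03]
 [-1.200e-03  8.000e-04 -1.000e+00]] [ 0.27646233 -0.62070551 -1.75307497]
```

View pics/m2.png

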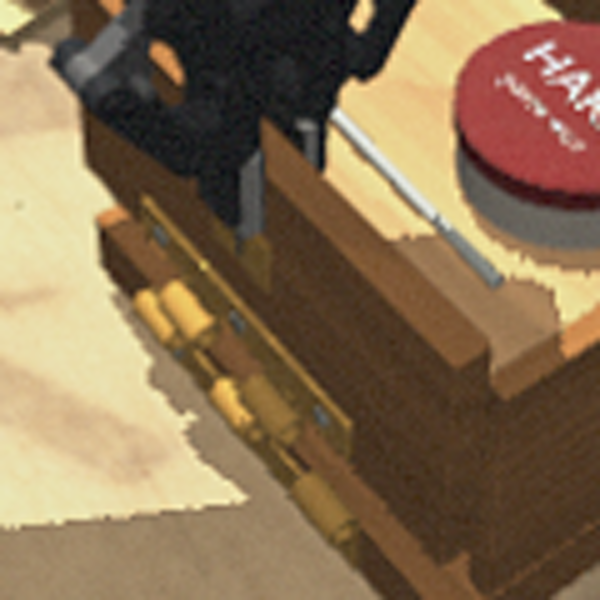

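The scene crop shows chest knuckles at about (157,318), (235,408), (326,508) and panel knuckles hanging above at about (188,312), (271,408), upright and unobstructed. I'll compare these with the projected models.

```bash
cat > cmp.py <<'E'
from h import *
np.set_printoptions(precision=4,suppress=True)
cf=lambda p:(np.array(p)-[255,245])*5+2
def M(a):return np.array([[np.cos(a),-np.sin(a)],[np.sin(a),np.cos(a)]])
def body(t,a,z0,p): return np.r_[M(a)@np.array(p[:2])+t,z0+p[2]]
E
python3 - <<'E'
from cmp import *
import sys
s=cv2.cvtColor(cv2.imread("pics/s1.png"),cv2.COLOR_BGR2HSV);s2=cv2.cvtColor(cv2.imread("pics/s2.png"),cv2.COLOR_BGR2HSV)
for n,h in(("s1",s),("s2",s2)):
    m=np.zeros(h.shape[:2],np.uint8);m[285:360,275:335]=cv2.inRange(h,(17,140,80),(32,255,255))[285:360,275:335]
    m=cv2.morphologyEx(m,cv2.MORPH_OPEN,np.ones((3,3),np.uint8))
    k,l,st,ce=cv2.connectedComponentsWithStats(m)
    for i in range(1,k):
        if st[i,4]>12: print(n,st[i],cf(ce[i]))
t,a=np.array([.5109,-.196]),.0816
for y in(.048,0,-.048): print("chest c",cf(proj("scene",body(t,a,0,(-.0065,y,.0315)))[0]))
tp=np.array([.5145,-.1939]);ap=.0852
for y in(.024,-.024): print("panel c",cf(proj("scene",body(tp,ap,.1286-.071,(-.0135,y,-.0015)))[0]))
for y in(.103,-.103):
  for x in(-.007,.007): print("panel top",y,x,cf(proj("scene",body(tp,ap,.1286-.071,(x,y,.1)))[0]))
b=body(tp,ap,.0576,(-.0135,-.024,-.0015))
for d in np.eye(3)*.001: print("px per mm",d,5*(proj("scene",b+d)-proj("scene",b))[0])
E
```

```text
s1 [282 302  11  12  84] [162.0595 315.4524]
s1 [313 304   9   8  58] [313.0345 311.9138]
s1 [297 320  15  17 112] [243.1607 412.    ]
s1 [313 339  13  15 110] [322.2273 505.8182]
s2 [289 292   5   4  18] [181.1667 245.3333]
s2 [304 293   5   5  21] [257.     250.5714]
s2 [282 299  17  16 182] [179.8297 311.2033]
s2 [297 320  23  22 245] [266.9184 411.0612]
s2 [315 340  12  14  99] [327.     508.9697]
chest c [169.3767 320.2971]
chest c [247.1439 411.3497]
chest c [331.679  510.0605]
panel c [194.2826 321.7436]
panel c [277.0733 416.6625]
panel top 0.103 -0.007 [ 67.4384 -31.1722]
panel top 0.103 0.007 [102.7127 -47.9129]
panel top -0.103 -0.007 [461.7364 375.8446]
panel top -0.103 0.007 [500.3327 350.7141]
px per mm [0.001 0.    0.   ] [ 2.6132 -1.364 ]
px per mm [0.    0.001 0.   ] [-1.5816 -2.1829]
px per mm [0.    0.    0.001] [-0.0309 -1.8425]
```

step_arm --moves '[255,0.01,-0.013,0,0,0,0,255,0.019,-0.026,-0.03,0,0,0,255,0.019,-0.026,-0.08,0,0,0,255,0.019,-0.026,-0.138,0,0,0,255,0.019,-0.026,-0.138,0,0,0,255,0.019,-0.026,-0.138,0,0,0]'

```text
clock: 11.65
tcp_pos: [0.5165, -0.1979, 0.1114]
orientation: [0.677, 0.736, -0.0, -0.001]
force: [0.0, 0.2, -2.0]
gripper_width: 0.0128
finger_force: 79.2
```

```bash
python3 - <<'E'
from cmp import *
s=arm.state();print(s["clock"],s["tcp_pos"],R.from_quat(s["orientation"]).as_matrix()[:,1:].T.round(4),s["force"])
t=eyes.read_camera("top")[:,:,::-1];q=eyes.read_camera("scene")[:,:,::-1]
cv2.imwrite("pics/t3.png",t);cv2.imwrite("pics/s3.png",q)
a=cv2.resize(q[290:365,275:375],(800,600),interpolation=2)
cv2.imwrite("pics/m3.png",np.hstack([cv2.resize(q[293:353,275:335],(480,480),interpolation=2),cv2.resize(t[230:290,350:390],(320,480),interpolation=2)]))
E
```

```text
11.65 [ 0.5165 -0.1979  0.1114] [[ 0.9965  0.084  -0.0012]
 [-0.0012  0.0006 -1.    ]] [ 0.0281  0.2384 -2.0398]
```

View pics/m3.png

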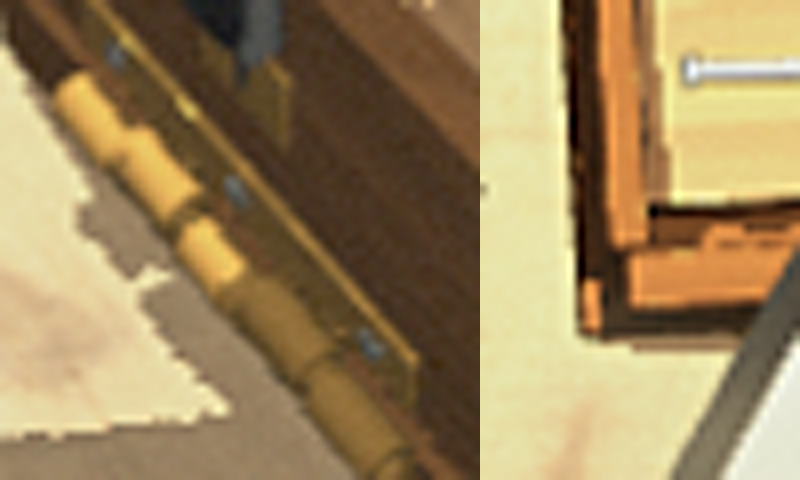

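Panel knuckles sit at (160,173) and (285,322) in the scene crop, over the gaps between the chest's. In the top crop the panel's left end is at (626–630, 250–308) and the wall's front-left corner at (612,246). Computing a cross-check.

```bash
python3 - <<'E'
from cmp import *
f=lambda x,y:onz("top",350+(x-480+.5)/8-.5,230+(y+.5)/8-.5,z)[:2]
a=.083;t=np.array([.5109,-.196])
z=.135; w=f(612,246); d=M(a).T@(w-t); print("wall corner chest",d)
z=.1404
for p in((626,250),(632,308)): e=M(a).T@(f(*p)-t); print("panel corner chest",e,"rel to wall corner",e-d+[.015,.105])
tp=np.array([.5165,-.1979]);print("tcp in chest",M(a).T@(tp-t))
E
```

```text
wall corner chest [0.0165 0.1046]
panel corner chest [0.0149 0.1015] rel to wall corner [0.0133 0.1019]
panel corner chest [-0.0001  0.1009] rel to wall corner [-0.0016  0.1013]
tcp in chest [ 0.0054 -0.0024]
```

step_arm --moves '[255,0.006,0.006,0,0,0,0,255,0.006,0.006,0,0,0,0,255,0.006,0.006,-0.02,0,0,0,255,0.006,0.006,-0.03,0,0,0,255,0.006,0.006,-0.03,0,0,0]'

```text
clock: 12.17
tcp_pos: [0.5174, -0.1972, 0.1081]
orientation: [0.677, 0.736, -0.0, -0.0]
force: [0.5, 0.1, -3.4]
gripper_width: 0.0126
finger_force: 79.2
```

step_arm --moves '[255,0,0,-0.01,0,0,0,255,0,0,-0.017,0,0,0,255,0,0,-0.017,0,0,0]'

```text
clock: 12.42
tcp_pos: [0.5175, -0.1973, 0.1063]
orientation: [0.677, 0.736, -0.0, -0.0]
force: [0.2, -0.1, -3.1]
gripper_width: 0.0127
finger_force: 79.2
```

step_arm --moves '[255,0,0,-0.01,0,0,0,255,0,0,-0.021,0,0,0,255,0,0,-0.021,0,0,0,255,0,0,-0.021,0,0,0]'

```text
clock: 12.75
tcp_pos: [0.5175, -0.1973, 0.1039]
orientation: [0.677, 0.736, -0.0, -0.0]
force: [0.4, 0.4, -2.6]
gripper_width: 0.0127
finger_force: 79.2
```

```bash
python3 - <<'E'
from cmp import *
s=arm.state();print(s["clock"],s["tcp_pos"],R.from_quat(s["orientation"]).as_matrix()[:,1:].T.round(4),s["force"],s["moment"])
t=eyes.read_camera("top")[:,:,::-1];q=eyes.read_camera("scene")[:,:,::-1]
cv2.imwrite("pics/m4.png",np.hstack([cv2.resize(q[293:353,275:335],(480,480),interpolation=2),cv2.resize(t[230:290,350:390],(320,480),interpolation=2)]))
E
```

```text
12.75 [ 0.5175 -0.1973  0.1039] [[ 0.9965  0.0841 -0.0002]
 [-0.0002  0.0001 -1.    ]] [ 0.3971  0.388  -2.5534] [-0.0353 -0.0342 -0.0019]
```

View pics/m4.png

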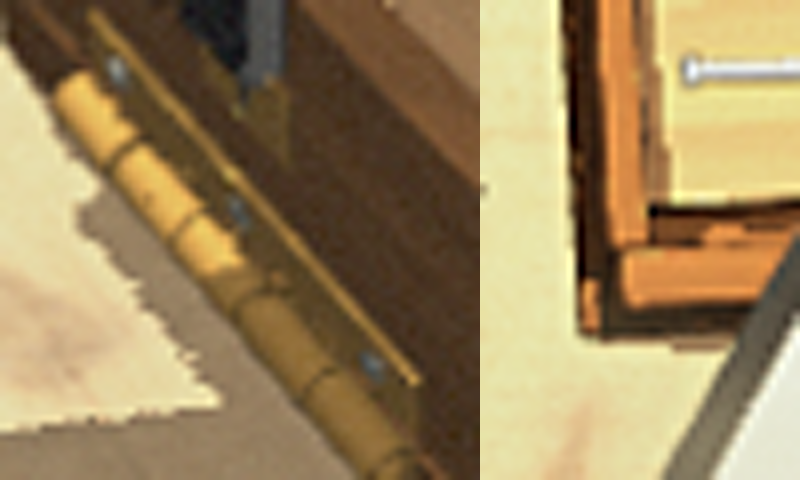

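All five knuckles now form one line with small even gaps at (125,155), (187,220), (250,290), (318,385), with no contact force. One numeric collinearity check on the outer edges.

```bash
python3 - <<'E'
from cmp import *
q=np.mean([eyes.read_camera("scene").astype(float) for _ in range(6)],0)
g=(q[:,:,0]-q[:,:,2])/(q.sum(2)+30)   # brass saturation
g=g.astype(np.float32)
t,a=np.array([.5109,-.196]),.083
off=np.array([-1.2,-.7])
ys=[.048,.024,0,-.024,-.048]
u=np.arange(-9,9,.1)
for y in ys:
    prof=[]
    for dy in np.linspace(-.008,.008,17):
        p=proj("scene",body(t,a,0,(-.0065,y+dy,.0315)))[0]+off
        p2=proj("scene",body(t,a,0,(-.0065,y+dy+.001,.0315)))[0]+off
        d=(p2-p)/np.linalg.norm(p2-p); n=np.array([d[1],-d[0]]); n=n if n[0]>0 else -n  # to the chest side
        x=p+u[:,None]*n
        prof.append(cv2.remap(g,x[:,:1].astype(np.float32),x[:,1:].astype(np.float32),1)[:,0])
    P=np.mean(prof,0); i=np.where((u>-8)&(u<0))[0]; lo,hi=P[i].min(),P[(u>-3)&(u<1)].max()
    c=[u[k] for k in i if P[k]<(lo+hi)/2<=P[k+1]]
    print(y,"outer edge px",np.round(c,2),"lo hi",lo.round(3),hi.round(3),"steepest",u[i][np.argmax(np.gradient(P)[i])].round(2))
E
```

```text
0.048 outer edge px [-3.9] lo hi 0.095 0.269 steepest -3.8
0.024 outer edge px [-3.8] lo hi 0.131 0.27 steepest -3.7
0 outer edge px [-3.9] lo hi 0.128 0.261 steepest -3.9
-0.024 outer edge px [-3.9] lo hi 0.13 0.254 steepest -3.9
-0.048 outer edge px [-4.2] lo hi 0.128 0.254 steepest -4.1
```

The knuckles line up to within about 0.2 px (0.3 mm), so I'm handing in.

```bash
python3 -c "
from bench import arm
print(arm.close_job())"
```

```text
the job is handed in; nothing more can be done
None
```

The job is handed in: the drawer is home past its catch, and the arm is holding the panel upright at the chest with the knuckles meshed and the holes in line to about 0.3 mm in the scene camera view; the 3 mm plinth clearance comes from the measured grip height, not a direct check.

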